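Pile the repaired phone squarely on the finished ones

TASK

Take the phone in the orange case out of the stand and lay it down flat on the bench, screen up, clear of the pile, and let go of it. Then pick it up again as it lies and lower it flat onto the pile of two phones, screen up, lengthwise with them and with the edges flush: do not drop it or tip it onto the pile, and leave the pile square and where it is. Leave the green phone standing in its slot and the jar, the spool and the screwdriver where they are.

Things in the scene. Friction and masses are not known exactly. Their poses are not given: they have to be found in the camera images.
- orange_phone: phone to be piled, orange case: rigid slab 128 x 62 x 12 mm, about 170 g, standing on a long edge in either slot of the stand. Origin: middle of the edge face it stands on. x along its length; y out of the black screen (the -y face is the orange back with a small black camera patch); z across the 62 mm width, up while it stands. Lying screen up, y points up
- orange_phone_center (a point): centre of the orange phone's slab: 31 mm along the phone's z from its origin, 6 mm inside each big face
- stand: fixed stand on the mat: aluminium base 115 x 145 x 8 mm, two slots along its x at y = +45 and -45 mm, each 15.5 mm wide between white walls 100 mm long, 6 mm thick, tops 32 mm above its underside. Phones stand on the base (8 mm up) and rise 38 mm above the walls. Origin: centre of the underside, z up. The orange phone's screen faces its +y
- upper_phone: upper phone of the pile, white case, 128 x 62 x 12 mm, lying screen up on the lower phone. Origin: centre of its underside; x along the length, y across the width, z up (top face at 12 mm)
- lower_phone: lower phone of the pile, grey case, 128 x 62 x 12 mm, lying screen up on the mat. Origin: centre of its underside; x along the length, y across the width, z up
- green_phone: bystander: phone in a green case, 128 x 62 x 12 mm, standing in the other slot of the stand, axes and origin as for the orange phone
- jar: bystander: small jar with white cap, 40 mm diameter, 42 mm tall; origin: centre of the underside
- spool: bystander: metal solder spool standing on end, 52 mm diameter, 40 mm tall; origin: centre of the underside
- driver: bystander: screwdriver 150 mm long lying along its x; origin: middle of its underside
- mat: fixed blue repair mat, 560 x 980 mm (x by y), top surface 3 mm above the bench; origin: centre of its underside. Stand, pile and jar stand on it
Things that resemble listed ones, but are neither listed nor needed, are in the scene too. Of the things shaped like the orange_phone, the orange one is meant.

How it is judged:
By the outcome, as a careful person would: the job done as asked, in the order asked, and still so for the second after the job is handed in, with the robot touching nothing.
It also fails if it takes over 67 s, if anything falls off the work surface, if the arm or the gripper's body presses on something with over 40 N, if the wrist force passes 120 N, or if a joint passes its speed limit or range.

ROBOT

A 6-joint arm with a two-finger parallel gripper is mounted at the origin on the work surface. World frame = base frame: x ahead of the robot, y to its left, z up, the work surface at z = 0. Lengths are in m, angles in degrees, forces in N, time in s.
With the tool pointing down it reaches from about 0.25 to 0.725 m from the base axis. Payload 9.7 kg.
Tool frame: the origin (TCP) lies between the finger pads; the fingertips stand 19 mm ahead of it and the grasp point (between the pads) is the TCP; z points along the fingers, y is the line along which they close (so a half turn about z gives the same grasp; the last joint's range is limited). The gripper opens to 85 mm and grips with 20 to 120 N. Pads are 22 mm wide; open, the fingers measure 114 mm over their backs; the gripper's body (76 mm by 85 mm) begins 54 mm behind the grasp point. The pads swing forward as they close: fully open they stand 13 mm farther back than shut.
Start: joints at [-74.37, 4.979, 10.078, 95.1, 0, 90], TCP at [0.148, -0.53, 0.25] pointing down, gripper open.
Joint ranges: [-179.16, 179.16], [-48.56, 103.87], [-65.8, 70.77], [-126.05, 130.52], [-82.76, 87.17], [-180, 180]. Speed limits (degrees/s): [127.2, 127.2, 147.25, 180, 180, 180].

INTERFACE

Orientations are given as [roll, pitch, yaw] about the fixed x, y, z axes, in that order (R = Rz(yaw) Ry(pitch) Rx(roll)).
In Python, from workcell import bot gives the robot as it stands. The module is installed in compiled form; this text tells all that it offers.
- The arm moves only by the shell command python3 -m crank 'ROWS' [OPENING] [FORCE]. ROWS is JSON, a list that holds one entry, the list of rows, each a list of 6 numbers: the shift along the world's x, y, z as a fraction of full scale, then the turn, a rotation vector about the world's x, y, z as a fraction of full scale. In form: [[[x, y, z, wx, wy, wz], ...]]. A call has 1 to 20 rows; each row shifts and turns the commanded pose from where the row before left it; what a row does not reach is not made up. Full scale, the value 1, is 20 mm for a shift and 0.12 rad for a turn. A row lasts 1/12 s, in which the tool goes at most 41.7 mm and 7.16 degrees, less where a joint would pass 70% of its speed; a pose out of reach is approached as far as the arm can. A call with a number of a shift or a turn outside -1 to 1 is refused whole. A call with a gripper value outside its range is refused whole. OPENING is the opening, from 0 (shut) to 1 (fully open), set as the call begins (- or left out, the last holds). The fingers move at their own pace and stop on an object; FORCE is the grip in N (left out, the last holds). Time passes only in rows, so rows that do not move let the fingers close. It gives the time, the measured TCP pose, the force, the opening and the grip force at its end, in the units of the state.
- bot.get_obs(): the state, without advancing time (a new reading comes with each control period).
- bot.camera(name): name is "scene" or "top"; returns the picture (384x512x3 uint8, red, green, blue); there is no depth.
- bot.camera_model(name): a dict with "vertical_fov" (degrees; the focal length in pixels is half the picture's height over the tangent of half this angle, whatever the lens; pixels are square), "cx", "cy" (the principal point, pixels), "R" (3x3) and "t" (3): a world point X has camera coordinates R X + t. Camera axes: x right, y down, z forward; pixel columns grow to the right and rows downward; lengths in m; the calibration is good to about 2 mm. A picture is of the moment at which its call begins. camera_model takes no time and is no camera call.
- bot.job_done(): hands the job in; it is judged then, once.
The state is a dict: "time": time; "q": joint angles; "qd": joint speeds; "joint_efforts": joint torques, N m; "ee_pos": TCP position; "tcp_rot": TCP orientation; "wrist_force": force on the tool from outside, world axes, zero at the start; "torque": the same for the moment, N m; "opening": finger opening in m; "grasp_force": force on a finger pad.
Only numpy, scipy, OpenCV 4.12 (cv2) and the standard library are available. Lean on these libraries where they do the work, as an engineer would, in place of code of your own. Each camera call takes 0.05 s, during which the arm holds its last target. There are 200 camera calls.

## Working session

There is one attempt and no reset: what is moved stays moved. The work goes in short steps, Python scripts to look and compute and a shell command to move; the robot and the scene stay as the last step left them, time stands still between calls to the robot, and variables do not carry over. Pictures are saved under pics/ and viewed, at most 10 in all, crops included, and the job is handed in when it is done.

```bash
mkdir -p pics
python3 - <<'E'
from workcell import bot
import cv2,numpy as np
for n in("scene","top"):
    im=bot.camera(n); cv2.imwrite(f"pics/{n}0.png",cv2.resize(im[:,:,::-1],(800,600),interpolation=cv2.INTER_CUBIC))
    np.save(f"{n}0.npy",im)
    print(n,bot.camera_model(n))
print(bot.get_obs())
E
```

```text
scene {'vertical_fov': 48.33706187860926, 'cx': 249.33933532417916, 'cy': 193.8784251212024, 'R': array([[ 7.09221154e-02,  9.97481471e-01, -8.76294727e-04],
       [ 5.99630814e-01, -4.33364793e-02, -7.99102519e-01],
       [-7.97127932e-01,  5.61485878e-02, -6.01194141e-01]]), 't': array([-0.06987826, -0.32906988,  1.56426044])}
top {'vertical_fov': 43.05859078568144, 'cx': 261.73605835150823, 'cy': 185.3286948569815, 'R': array([[-0.00460771, -0.99972683,  0.02291356],
       [-0.99441297,  0.00216432, -0.10553749],
       [ 0.10545907, -0.02327183, -0.9941513 ]]), 't': array([0.01025044, 0.6297336 , 1.24410066])}
{'time': 0.1, 'q': array([-7.43697023e+01,  5.00515679e+00,  1.00390221e+01,  9.50987752e+01,
        3.59451267e-04,  9.00006224e+01]), 'qd': array([-0.01341855,  0.04088204,  0.04354528,  0.0263625 ,  0.07198944,
        0.0515273 ]), 'joint_efforts': array([ 2.13999660e-04, -5.21561265e+01,  4.65653265e+01,  1.61575660e-02,
       -4.72545651e-06, -7.21549412e-06]), 'ee_pos': array([ 0.14813868, -0.52948578,  0.24968099]), 'tcp_rot': array([-1.79935090e+02, -3.58745883e-04,  1.56296748e+01]), 'wrist_force': array([1.08174509, 1.0637001 , 0.15051419]), 'torque': array([0.02950987, 0.01638291, 0.02473888]), 'grasp_force': 0.0, 'opening': 0.08544674195212153}
```

View pics/scene0.png

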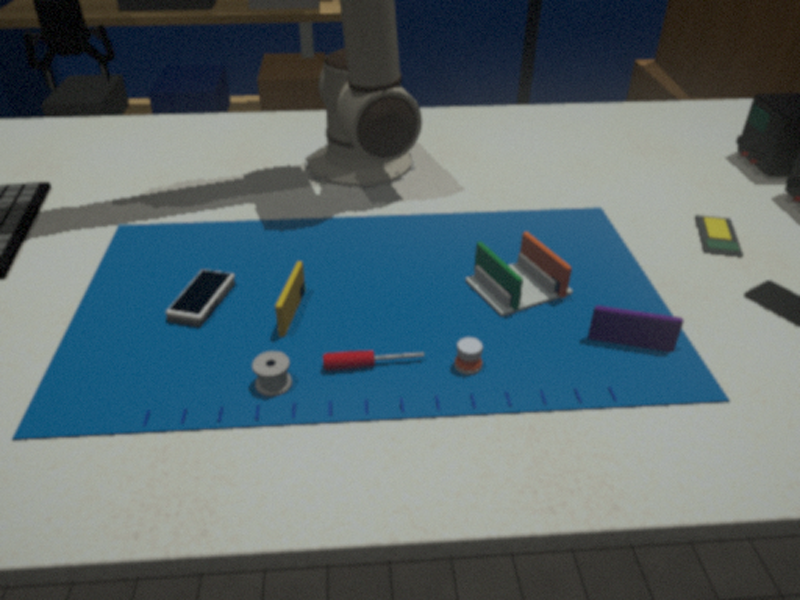

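View pics/top0.png

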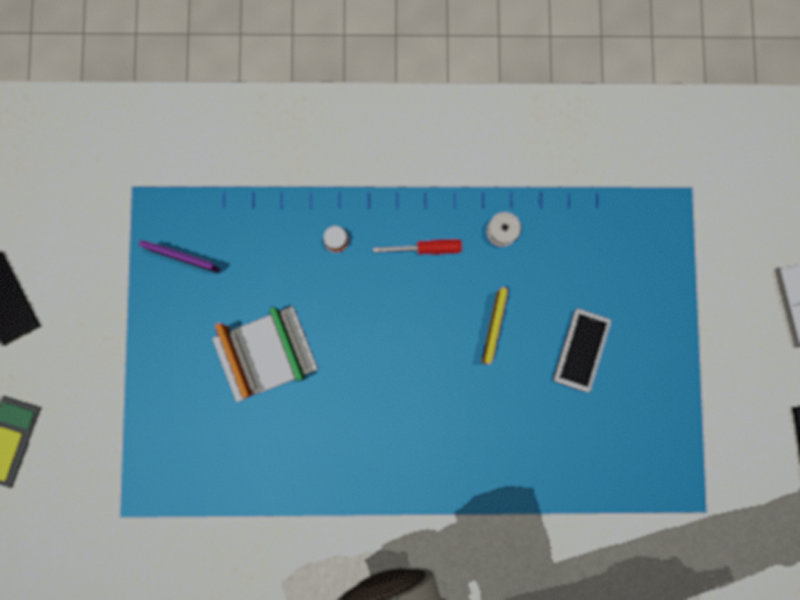

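The scene view shows the stand with orange (545,262) and green (500,275) phones and the white pile at (200,295). The top view shows the orange phone along (222,325)–(246,397) and the pile at (582,350). The orange back faces world −y, so the screen faces outward (+y). Next I'll enlarge both areas.

```bash
cat > h.py <<'E'
import numpy as np,cv2
from workcell import bot
def ray(n,u,v):
    m=bot.camera_model(n);f=192/np.tan(np.radians(m["vertical_fov"]/2))
    d=m["R"].T@np.array([(u-m["cx"])/f,(v-m["cy"])/f,1.]);c=-m["R"].T@m["t"];return c,d
def at(n,u,v,z):
    c,d=ray(n,u,v);return c+d*(z-c[2])/d[2]
def proj(n,X):
    m=bot.camera_model(n);f=192/np.tan(np.radians(m["vertical_fov"]/2))
    p=np.asarray(X)@m["R"].T+m["t"];return np.c_[f*p[:,0]/p[:,2]+m["cx"],f*p[:,1]/p[:,2]+m["cy"]]
def crop(im,x,y,w,h,k):
    c=cv2.resize(im[y:y+h,x:x+w,::-1],None,fx=k,fy=k,interpolation=cv2.INTER_CUBIC)
    for i in range(0,w,10): cv2.line(c,(i*k,0),(i*k,6),(0,255,255),1);cv2.putText(c,str(x+i),(i*k,16),0,.33,(0,255,255),1)
    for j in range(0,h,10): cv2.line(c,(0,j*k),(6,j*k),(0,255,255),1);cv2.putText(c,str(y+j),(8,j*k+4),0,.33,(0,255,255),1)
    return c
E
python3 - <<'E'
from h import *
t=np.load("top0.npy");s=np.load("scene0.npy")
a=np.hstack([crop(t,130,190,80,70,5),crop(t,345,190,80,70,5)])
b=np.hstack([crop(s,295,145,80,50,5),crop(s,100,160,80,50,5)])
cv2.imwrite("pics/c1.png",np.vstack([a,b]))
for nm,u,v,z in[("jar",335,237,.045),("spool",504,228,.043),("drvL",375,249,.01),("drvR",462,246,.01),("yel1",503,290,.06),("yel2",488,362,.06),("matBL",121,516,.003),("matTL",132,187,.003),("matBR",705,512,.003),("matTR",692,187,.003),("or1",222,325,.073),("or2",246,395,.073),("pile",582,350,.027)]:
    print(nm,at("top",u*.64,v*.64,z).round(3))
print(-bot.camera_model("scene")["R"].T@bot.camera_model("scene")["t"])
E
```

```text
jar [0.717 0.132 0.045]
spool [ 0.733 -0.152  0.043]
drvL [0.702 0.066 0.01 ]
drvR [ 0.708 -0.084  0.01 ]
yel1 [ 0.626 -0.146  0.06 ]
yel2 [ 0.508 -0.12   0.06 ]
matBL [0.258 0.485 0.003]
matTL [0.812 0.486 0.003]
matBR [ 0.256 -0.489  0.003]
matTR [ 0.813 -0.492  0.003]
or1 [0.569 0.31  0.073]
or2 [0.457 0.27  0.073]
pile [ 0.528 -0.283  0.027]
[ 1.44919205 -0.03238947  0.67740241]
```

View pics/c1.png

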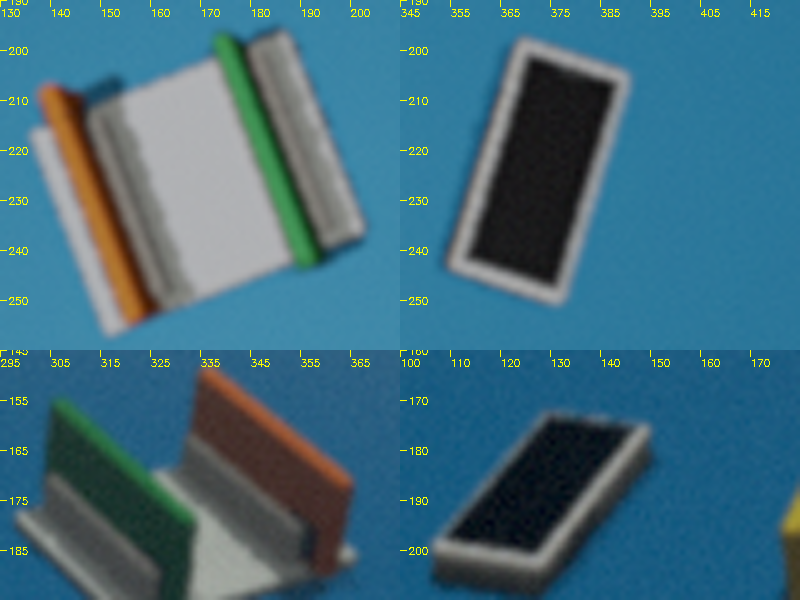

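The enlarged top view gives the orange top edge from (140,207) to (157,254) and the pile's black screen from about (371,202) to (377,248). I'll fit both numerically.

```bash
cat >> h.py <<'E'
def fit(n,mask,z):
    """world-plane rectangle of a mask: centre, sides, yaw of long side"""
    k=6;m=cv2.resize(mask.astype(np.float32),None,fx=k,fy=k,interpolation=cv2.INTER_CUBIC)>.5
    cs=max(cv2.findContours(m.astype(np.uint8),0,1)[0],key=cv2.contourArea)[:,0]
    P=np.array([at(n,(u+.5)/k-.5,(v+.5)/k-.5,z)[:2] for u,v in cs])
    (c,s,a)=cv2.minAreaRect((P*1e4).astype(np.float32))
    if s[0]<s[1]: s=s[::-1];a+=90
    return np.array(c)/1e4,np.array(s)/1e4,(a+90)%180-90
def box(mask,u0,v0,u1,v1):
    o=np.zeros_like(mask);o[v0:v1,u0:u1]=mask[v0:v1,u0:u1];return o
E
python3 - <<'E'
from h import *
t=np.load("top0.npy");hsv=cv2.cvtColor(t,cv2.COLOR_RGB2HSV)
v=hsv[...,2]
print("screen",fit("top",box(v<75,350,192,396,256),.027))
w=box(hsv[...,1]<90,345,190,400,260)|box(v<75,350,192,396,256)
print("pile outer",fit("top",w,.027))
for lo in(120,150,170):
  o=box((hsv[...,0]<20)&(hsv[...,1]>120)&(v>lo),130,200,170,260)
  print("orange",lo,fit("top",o,.073))
g=box((hsv[...,0]>40)&(hsv[...,0]<80)&(hsv[...,1]>90)&(v>110),165,190,200,250)
print("green",fit("top",g,.073))
print(hsv[230,145:156].tolist())
E
```

```text
screen (array([ 0.52868291, -0.28424763]), array([0.11266678, 0.04892711]), -18.526885986328125)
pile outer (array([ 0.5285498 , -0.28230813]), array([0.13266191, 0.06844793]), -18.698486328125)
orange 120 (array([0.51278281, 0.29428433]), array([0.12396658, 0.01153636]), 21.88661766052246)
orange 150 (array([0.51245225, 0.2951073 ]), array([0.12396658, 0.00976257]), 21.88661766052246)Traceback (most recent call last):
  File "<stdin>", line 9, in <module>
  File "h.py", line 20, in fit
    P=np.array([at(n,(u+.5)/k-.5,(v+.5)/k-.5,z)[:2] for u,v in cs])
                ~~^^^^^^^^^^^^^^^^^^^^^^^^^^^^^
  File "h.py", line 7, in at
    c,d=ray(n,u,v);return c+d*(z-c[2])/d[2]
        ~~~^^^^^^^
  File "h.py", line 4, in ray
    m=bot.camera_model(n);f=192/np.tan(np.radians(m["vertical_fov"]/2))
ValueError: time passes only in moves, steps and waits
```

```bash
python3 -m crank '[[[1,1,0,0,0,1],[1,1,0,0,0,1],[1,1,0,0,0,1],[1,1,0,0,0,1],[1,1,0,0,0,1],[1,1,0,0,0,1],[1,1,0,0,0,1],[1,1,0,0,0,1],[0.5,1,0,0,0,1],[0.5,1,0,0,0,1],[0.5,1,0,0,0,1],[0.5,1,0,0,0,1]]]'; python3 -c "
from workcell import bot
print(bot.get_obs()['q'])"
```

```text
time: 1.1
ee_pos: [0.3485, -0.2885, 0.25]
tcp_rot: [-180.0, -0.0, 98.5]
wrist_force: [1.1, -0.1, -0.2]
opening: 0.085
grasp_force: 0.0
[-3.96234996e+01 -8.27676801e+00 -2.90107150e+00  9.54092832e+01
  1.53799507e-03  4.18973512e+01]
```

```bash
sed -i 's/^def ray/import functools\n@functools.lru_cache\ndef cm(n): return bot.camera_model(n)\ndef ray/; s/m=bot.camera_model(n)/m=cm(n)/' h.py
python3 - <<'E'
from h import *
t=np.load("top0.npy");hsv=cv2.cvtColor(t,cv2.COLOR_RGB2HSV);v=hsv[...,2]
g=box((hsv[...,0]>40)&(hsv[...,0]<85)&(hsv[...,1]>90)&(v>100),165,190,200,250)
print("green",fit("top",g,.073))
a=np.array([at("top",*p,.073)[:2] for p in[(140,207.25),(156.75,254.25)]]);d=a[0]-a[1]
print(a.mean(0),np.hypot(*d),np.degrees(np.arctan2(d[1],d[0])))
b=np.array([at("top",*p,.011)[:2] for p in[(135.8,215.5),(151.5,257)]]);d=b[0]-b[1];print("base edge",b.mean(0),np.hypot(*d),np.degrees(np.arctan2(d[1],d[0])))
b=np.array([at("top",*p,.035)[:2] for p in[(186.5,195.5),(203,237)]]);d=b[0]-b[1];print("wall edge",b.mean(0),np.hypot(*d),np.degrees(np.arctan2(d[1],d[0])))
E
```

```text
green (array([0.53940894, 0.20905999]), array([0.12594635, 0.01093168]), 21.442710876464844)
[0.51206268 0.29360316] 0.12537802996796546 20.57329443987691
base edge [0.49852178 0.31853777] 0.11691696289860348 21.728222918953037
wall edge [0.54948161 0.18249301] 0.11628315096150466 22.10511651498673
```

```bash
python3 -m crank '[[[0.6,1,0,0,0,1],[0.6,1,0,0,0,1],[0.6,1,0,0,0,1],[0.6,1,0,0,0,1],[0.6,1,0,0,0,1],[0.5,1,0,0,0,1],[0.5,1,0,0,0,1],[0.5,1,0,0,0,1],[0.5,1,0,0,0,1],[0.5,1,0,0,0,1],[0.5,1,0,0,0,1],[0.5,1,0,0,0,1],[0.5,1,0,0,0,1],[0.5,1,0,0,0,1],[0.3,1,0,0,0,0.6],[0.3,1,0,0,0,0],[0.3,1,0,0,0,0],[0.1,1,0,0,0,0],[0,1,0,0,0,0],[0,1,0,0,0,0]]]'
```

```text
time: 2.77
ee_pos: [0.5181, 0.1113, 0.2498]
tcp_rot: [180.0, -0.1, -161.5]
wrist_force: [-0.2, 0.4, 0.0]
opening: 0.0857
grasp_force: 0.0
```

```bash
python3 -m crank '[[[0,1,0,0,0,0.41],[0,1,0,0,0,0],[0,1,0,0,0,0],[0,1,0,0,0,0],[-0.1,1,0,0,0,0],[-0.1,1,0,0,0,0],[-0.1,1,0,0,0,0],[0,1,0,0,0,0],[0,1,0,0,0,0],[0,0.15,0,0,0,0],[0,0,-1,0,0,0],[0,0,-1,0,0,0],[0,0,-1,0,0,0],[0,0,-1,0,0,0],[0,0,-1,0,0,0],[0,0,0,0,0,0],[0,0,0,0,0,0]]]' 0.7
python3 - <<'E'
from h import *
t=bot.camera("top");s=bot.camera("scene")
cv2.imwrite("pics/c2.png",np.hstack([crop(t,120,170,100,100,4),crop(s,290,110,100,100,4)]))
E
```

```text
time: 4.18
ee_pos: [0.5117, 0.2926, 0.1496]
tcp_rot: [-180.0, -0.1, -158.7]
wrist_force: [0.3, -0.6, 0.9]
opening: 0.0596
grasp_force: 0.0
```

View pics/c2.png

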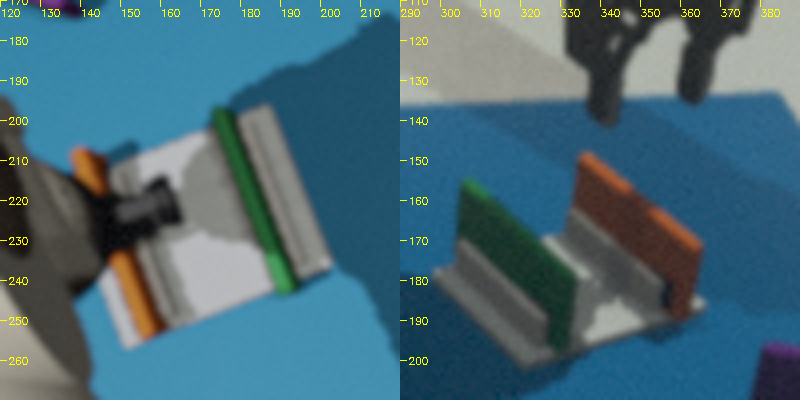

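The gripper straddles the orange top edge around (343,155) in the scene crop. Descending and gripping.

```bash
python3 -m crank '[[[0.04,0.08,-1,0,0,0],[0,0,-1,0,0,0],[0,0,-1,0,0,0],[0,0,-0.7,0,0,0],[0,0,-0.4,0,0,0],[0,0,-0.23,0,0,0],[0,0,0,0,0,0]]]' 0.7; python3 -m crank '[[[0,0,0,0,0,0],[0,0,0,0,0,0],[0,0,0,0,0,0],[0,0,0,0,0,0],[0,0,0,0,0,0],[0,0,0,0,0,0],[0,0,0,0,0,0],[0,0,0,0,0,0]]]' 0 40
```

```text
time: 4.87
ee_pos: [0.5132, 0.295, 0.064]
tcp_rot: [180.0, 0.0, -158.7]
wrist_force: [0.2, 1.5, 0.1]
opening: 0.0596
grasp_force: 0.0
time: 5.53
ee_pos: [0.513, 0.2958, 0.0642]
tcp_rot: [179.9, 0.1, -158.6]
wrist_force: [-1.6, 4.5, 1.3]
opening: 0.0111
grasp_force: 41.4
```

```bash
python3 -m crank '[[[0,0,0.3,0,0,0],[0,0,0.7,0,0,0],[0,0,1,0,0,0],[0,0,1,0,0,0],[0,0,1,0,0,0],[0,0,1,0,0,0],[-0.37,-0.99,0.5,0,0,-0.5],[-0.37,-0.99,0,0,0,-0.5],[-0.37,-0.99,0,0,0,-0.5],[-0.37,-0.99,0,0,0,-0.5],[-0.37,-0.99,0,0,0,-0.5],[-0.37,-0.99,0,0,0,-0.5],[-0.37,-0.99,0,0,0,-0.5],[-0.37,-0.99,0,0,0,-0.5],[-0.37,-0.99,0,0,0,-0.5],[-0.37,-0.99,0,0,0,-0.5],[-0.37,-0.99,0,0,0,-0.5],[-0.37,-0.99,0,0,0,-0.3],[-0.38,-0.97,0,0,0,0],[0,0,0,0,0,0]]]'
python3 -m crank '[[[0,0,0,0.47,-0.16,0],[0,0,0,0.95,-0.32,0],[0,0,0,0.95,-0.32,0],[0,0,0,0.95,-0.32,0],[0,0,0,0.95,-0.32,0],[0,0,0,0.95,-0.32,0],[0,0,0,0.95,-0.32,0],[0,0,0,0.95,-0.32,0],[0,0,0,0.47,-0.16,0],[0,0,0,0,0,0]]]'
python3 - <<'E'
from h import *
from scipy.spatial.transform import Rotation as Ro
o=bot.get_obs();print(o["q"].round(1));print(Ro.from_euler("xyz",o["tcp_rot"],degrees=True).as_matrix().round(3))
E
```

```text
time: 7.2
ee_pos: [0.4153, 0.0354, 0.1738]
tcp_rot: [-179.9, 0.0, 161.3]
wrist_force: [-0.5, 0.6, -1.2]
opening: 0.0113
grasp_force: 40.9
time: 8.03
ee_pos: [0.4158, 0.0372, 0.1715]
tcp_rot: [124.8, -0.2, 161.3]
wrist_force: [-0.4, -0.0, -1.5]
opening: 0.0113
grasp_force: 41.0
[-26.1 -13.4 -28.8  85.2  54.5 -12.8]
[[-0.947  0.186  0.261]
 [ 0.321  0.54   0.778]
 [ 0.004  0.821 -0.571]]
```

```bash
python3 -m crank '[[[0,0,-0.7,0,0,0],[0,0,-1,0,0,0],[0,0,-1,0,0,0],[0,0,-1,0,0,0],[0,0,-1,0,0,0],[0,0,-1,0,0,0],[0,0,-0.5,0,0,0],[0,0,0,0,0,0],[0,0,0,0,0,0]]]'
python3 - <<'E'
from h import *
t=bot.camera("top");s=bot.camera("scene")
cv2.imwrite("pics/c3.png",np.hstack([crop(t,200,180,100,100,4),crop(s,200,110,100,100,4)]))
E
```

```text
time: 8.78
ee_pos: [0.4168, 0.0381, 0.0502]
tcp_rot: [125.0, 0.1, 161.5]
wrist_force: [0.1, -0.2, -0.7]
opening: 0.0116
grasp_force: 41.0
```

View pics/c3.png

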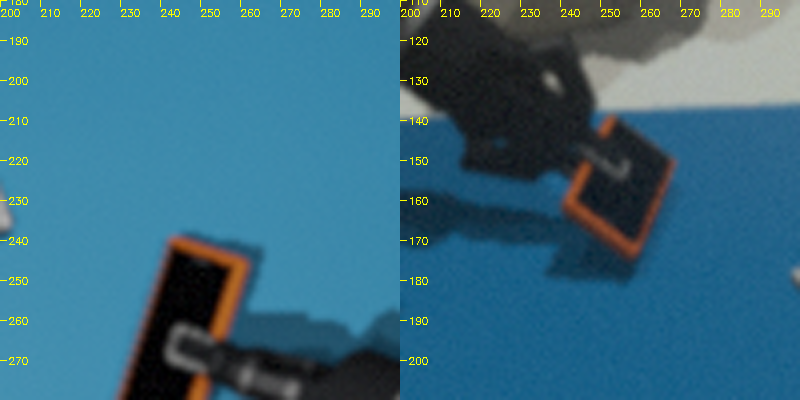

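The phone is held tilted, screen facing up (top 240,250; scene 255,160). Lowering its edge to the mat.

```bash
python3 -m crank '[[[0,0,-0.2,0,0,0],[0,0,-0.15,0,0,0],[0,0,-0.1,0,0,0],[0,0,-0.05,0,0,0],[0,0,0,0,0,0],[0,0,0,0,0,0]]]'; python3 -m crank '[[[0,0,-0.05,0,0,0],[0,0,0,0,0,0]]]';python3 -m crank '[[[0,0,-0.05,0,0,0],[0,0,0,0,0,0]]]'
```

```text
time: 9.38
ee_pos: [0.4165, 0.0379, 0.0397]
tcp_rot: [124.9, 0.1, 161.4]
wrist_force: [-0.2, 0.1, -2.1]
opening: 0.0111
grasp_force: 41.0
time: 9.55
ee_pos: [0.4166, 0.0379, 0.0386]
tcp_rot: [124.9, 0.1, 161.4]
wrist_force: [0.1, -0.1, -2.2]
opening: 0.0113
grasp_force: 41.0
time: 9.72
ee_pos: [0.4167, 0.038, 0.0379]
tcp_rot: [124.9, 0.1, 161.4]
wrist_force: [-0.4, -0.6, 1.3]
opening: 0.0113
grasp_force: 41.4
```

```bash
python3 -m crank '[[[0,0,0,0,0,0],[0,0,0,0,0,0],[0,0,0,0,0,0],[0,0,0,0,0,0]]]' 0.24; python3 -m crank '[[[-0.06,-0.19,0,0,0,0],[-0.06,-0.19,0,0,0,0],[-0.06,-0.19,0,0,0,0],[-0.06,-0.19,0,0,0,0],[-0.06,-0.19,0,0,0,0],[-0.06,-0.19,0,0,0,0],[-0.06,-0.19,0,0,0,0],[-0.06,-0.19,0,0,0,0],[-0.06,-0.19,0,0,0,0],[-0.06,-0.19,0,0,0,0],[-0.06,-0.19,0,0,0,0],[-0.06,-0.19,0,0,0,0]]]'
python3 - <<'E'
from h import *
t=bot.camera("top");s=bot.camera("scene")
cv2.imwrite("pics/c4.png",np.hstack([crop(t,200,220,100,100,4),crop(s,200,110,100,100,4)]))
E
```

```text
time: 10.05
ee_pos: [0.4166, 0.0379, 0.0377]
tcp_rot: [124.9, 0.1, 161.4]
wrist_force: [-0.2, 0.0, -0.8]
opening: 0.0202
grasp_force: 0.3
time: 11.05
ee_pos: [0.4021, -0.008, 0.0377]
tcp_rot: [124.9, 0.1, 161.4]
wrist_force: [0.1, -0.3, 0.7]
opening: 0.0208
grasp_force: 0.0
```

View pics/c4.png

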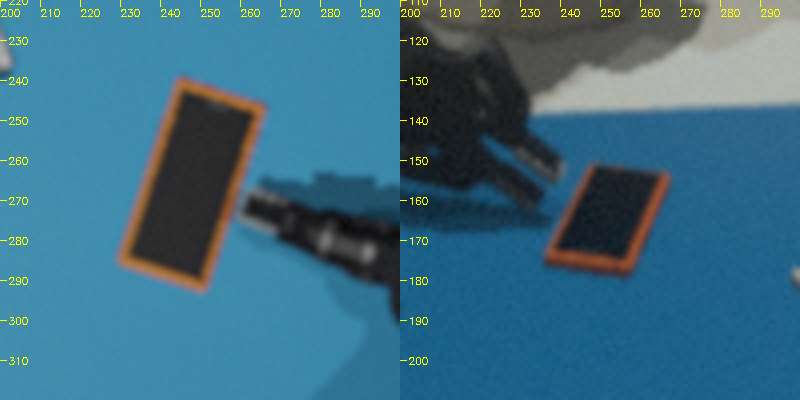

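The phone lies flat with the screen up at about (246,265) in the top view, and the fingers are clear. Measuring while backing off.

```bash
cat >> h.py <<'E'
def meas(t,u0,v0,u1,v1,z):
    h=cv2.cvtColor(t,cv2.COLOR_RGB2HSV);b=box(h[...,2]<75,u0,v0,u1,v1)
    o=box((h[...,0]<22)&(h[...,1]>90)&(h[...,2]>75),u0,v0,u1,v1)|b
    return fit("top",b,z),fit("top",o,z)
E
python3 -m crank '[[[-0.26,-0.78,0.57,0,0,0],[-0.26,-0.78,0.57,0,0,0],[-0.1,-0.3,1,-0.6,0.2,0],[0,0,1,-0.95,0.32,0],[0,0,1,-0.95,0.32,0],[0,0,1,-0.95,0.32,0],[0,0,1,-0.95,0.32,0],[0,0,0,-0.95,0.32,0],[0,0,0,-0.95,0.32,0],[0,0,0,-0.95,0.32,0],[0,0,0,-0.35,0.12,0],[0,0,0,0,0,0]]]' 0.88
python3 - <<'E'
from h import *
t=bot.camera("top");np.save("top1.npy",t);s=bot.camera("scene");np.save("scene1.npy",s)
print(meas(t,225,235,272,298,.015)); print(bot.get_obs()["q"].round(1))
for k in(80,90,100):
  w=box(cv2.cvtColor(t,cv2.COLOR_RGB2HSV)[...,2]<k,350,192,396,256);print("pile",fit("top",w,.027))
cv2.imwrite("pics/c5.png",np.hstack([crop(t,200,220,100,100,4),crop(s,200,110,100,100,4)]))
E
```

```text
time: 12.15
ee_pos: [0.3901, -0.0434, 0.1607]
tcp_rot: [-179.8, 0.0, 161.7]
wrist_force: [0.3, -0.2, 0.2]
opening: 0.0753
grasp_force: 0.0
((array([0.42045908, 0.0460927 ]), array([0.11166255, 0.04846835]), -18.584449768066406), (array([0.41226279, 0.02053455]), array([0.12675649, 0.11482721]), -18.03246307373047))
[ -6.5 -17.7 -20.5  87.2   0.   11.9]
pile (array([ 0.52895425, -0.28340393]), array([0.11261459, 0.05055939]), -18.698928833007812)
pile (array([ 0.52848994, -0.28353955]), array([0.11343153, 0.05097692]), -18.63445281982422)
pile (array([ 0.52826108, -0.28289512]), array([0.11594506, 0.05260545]), -18.702613830566406)
```

View pics/c5.png

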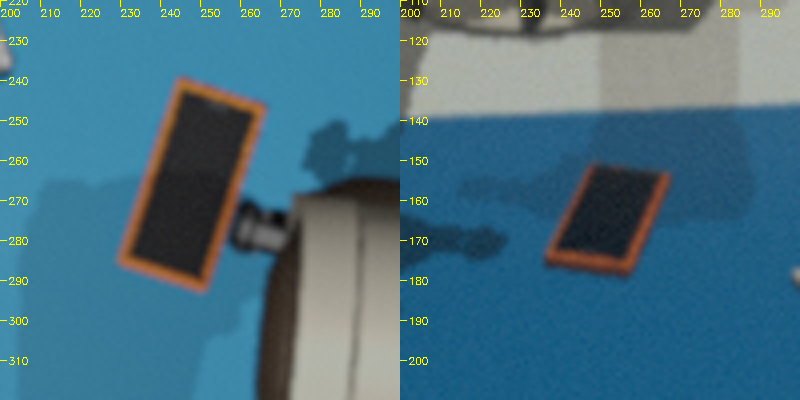

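Flat and undisturbed at (246,265) in the top view. Both fits agree: phone (0.4205, 0.0461), pile (0.5287, −0.2838), both at yaw −18.6. Moving above the phone.

```bash
python3 -m crank '[[[0.3,0.9,0,0,0,-0.04],[0.3,0.9,0,0,0,0],[0.3,0.9,0,0,0,0],[0.3,0.9,0,0,0,0],[0.32,0.88,0,0,0,0],[0,0,-1,0,0,0],[0,0,-1,0,0,0],[0,0,-1,0,0,0],[0,0,-1,0,0,0],[0,0,-1,0,0,0],[0,0,-0.7,0,0,0],[0,0,-0.5,0,0,0],[0,0,0,0,0,0],[0,0,0,0,0,0]]]' 0.84; python3 -m crank '[[[0,0,-0.1,0,0,0],[0,0,-0.1,0,0,0],[0,0,0,0,0,0]]]'
```

```text
time: 13.42
ee_pos: [0.42, 0.0442, 0.0365]
tcp_rot: [-180.0, -0.0, 161.1]
wrist_force: [-0.2, -0.3, 1.3]
opening: 0.0719
grasp_force: 0.0
time: 13.67
ee_pos: [0.4205, 0.0447, 0.0329]
tcp_rot: [-180.0, 0.1, 161.2]
wrist_force: [-0.4, 0.2, -0.3]
opening: 0.0717
grasp_force: 0.0
```

```bash
python3 -m crank '[[[0,0.05,-0.1,0,0,0.04],[0,0,-0.1,0,0,0],[0,0,-0.1,0,0,0],[0,0,0,0,0,0],[0,0,0,0,0,0]]]';for i in 1 2 3; do python3 -m crank '[[[0,0,-0.1,0,0,0],[0,0,0,0,0,0]]]'|grep -E 'pos|wrist'; done
```

```text
time: 14.08
ee_pos: [0.42, 0.0458, 0.0263]
tcp_rot: [-179.9, -0.0, 161.5]
wrist_force: [0.8, 0.7, -0.2]
opening: 0.0718
grasp_force: 0.0
ee_pos: [0.4201, 0.0457, 0.0242]
wrist_force: [-0.4, 0.4, 0.9]
ee_pos: [0.42, 0.0457, 0.0221]
wrist_force: [-0.5, -0.4, 0.5]
ee_pos: [0.42, 0.0457, 0.0202]
wrist_force: [-0.3, -0.2, -0.3]
```

```bash
for i in 1 2 3; do python3 -m crank '[[[0,0,-0.1,0,0,0],[0,0,0,0,0,0]]]'|grep -E 'pos|wrist'; done
```

```text
ee_pos: [0.42, 0.0457, 0.0182]
wrist_force: [0.2, 0.8, 0.4]
ee_pos: [0.42, 0.0457, 0.0162]
wrist_force: [-0.2, -0.1, 0.2]
ee_pos: [0.42, 0.0457, 0.0142]
wrist_force: [-0.6, -0.3, -0.5]
```

Run:
```python
from h import *
s=bot.camera("scene")
cv2.imwrite("pics/c6.png",crop(s,215,130,70,55,10))
```

```text
(no output)
```

View pics/c6.png

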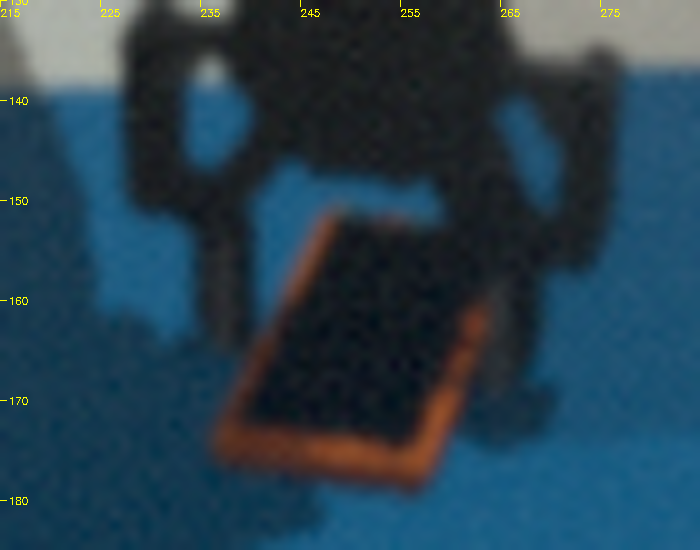

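The fingers straddle the phone's long edges (tips near (238,164) and (265,168)), just above the mat. I'll find the mat contact height.

```bash
for i in 1 2 3 4; do python3 -m crank '[[[0,0,-0.05,0,0,0],[0,0,0,0,0,0]]]'|grep -E 'pos|wrist'; done
```

```text
ee_pos: [0.4203, 0.0458, 0.0138]
wrist_force: [-0.8, -0.3, 3.2]
ee_pos: [0.4203, 0.0458, 0.0137]
wrist_force: [-6.3, -1.2, 14.6]
ee_pos: [0.4204, 0.0458, 0.0137]
wrist_force: [-11.5, -1.0, 24.7]
ee_pos: [0.4204, 0.0458, 0.0136]
wrist_force: [-15.9, -1.4, 36.5]
```

```bash
python3 -m crank '[[[0,0,0.3,0,0,0],[0,0,0.22,0,0,0],[0,0,0,0,0,0],[0,0,0,0,0,0]]]'; python3 -m crank '[[[0,0,0,0,0,0],[0,0,0,0,0,0],[0,0,0,0,0,0],[0,0,0,0,0,0],[0,0,0,0,0,0],[0,0,0,0,0,0]]]' 0.6 35
```

```text
time: 16.13
ee_pos: [0.4203, 0.0458, 0.0208]
tcp_rot: [-179.9, 0.0, 161.5]
wrist_force: [0.1, -0.1, 0.0]
opening: 0.0716
grasp_force: 0.0
time: 16.63
ee_pos: [0.4201, 0.0458, 0.0208]
tcp_rot: [-179.9, 0.0, 161.5]
wrist_force: [-0.5, 1.1, 2.5]
opening: 0.0612
grasp_force: 38.3
```

```bash
python3 -m crank '[[[0,0,0.3,0,0,0],[0,0,0.7,0,0,0],[0,0,1,0,0,0],[0,0,1,0,0,0],[0,0,1,0,0,0],[0,0,1,0,0,0],[0,0,0,0,0,0]]]'; python3 -m crank '[[[0.16,-0.48,0,0,0,0],[0.32,-0.97,0,0,0,0],[0.32,-0.97,0,0,0,0],[0.32,-0.97,0,0,0,0],[0.32,-0.97,0,0,0,0],[0.32,-0.97,0,0,0,0],[0.32,-0.97,0,0,0,0],[0.32,-0.97,0,0,0,0],[0.32,-0.97,0,0,0,0],[0.32,-0.97,0,0,0,0],[0.32,-0.97,0,0,0,0],[0.32,-0.97,0,0,0,0],[0.32,-0.97,0,0,0,0],[0.32,-0.97,0,0,0,0],[0.32,-0.97,0,0,0,0],[0.32,-0.97,0,0,0,0],[0.32,-0.97,0,0,0,0],[0.16,-0.48,0,0,0,0],[0,0,0,0,0,0],[0,0,0,0,0,0]]]'
```

```text
time: 17.22
ee_pos: [0.4216, 0.0458, 0.1246]
tcp_rot: [180.0, 0.3, 161.5]
wrist_force: [1.2, 0.4, 0.0]
opening: 0.0605
grasp_force: 38.8
time: 18.88
ee_pos: [0.5283, -0.2839, 0.1195]
tcp_rot: [-180.0, -0.1, 161.4]
wrist_force: [1.3, 0.2, -1.3]
opening: 0.0607
grasp_force: 38.8
```

```bash
python3 -m crank '[[[0,0,-0.5,0,0,0],[0,0,-1,0,0,0],[0,0,-1,0,0,0],[0,0,-0.6,0,0,0],[0,0,-0.2,0,0,0],[0,0,0,0,0,0],[0,0,0,0,0,0],[0,0,0,0,0,0]]]'
python3 - <<'E'
from h import *
t=bot.camera("top");s=bot.camera("scene");np.save("top2.npy",t);np.save("scene2.npy",s)
cv2.imwrite("pics/c7.png",np.hstack([crop(t,340,190,65,72,6),crop(s,95,155,65,72,6)]))
# expected corners: pile top (z .027) and held phone top/bottom
a=np.radians(-18.6);R=np.array([[np.cos(a),-np.sin(a)],[np.sin(a),np.cos(a)]])
q=np.array([[64,31],[64,-31],[-64,-31],[-64,31]])/1e3@R.T+[.5287,-.2838]
for z in(.003,.027,.034,.046): print(z,[proj(n,np.c_[q,np.full(4,z)]).round(1).tolist() for n in("top","scene")])
E
```

```text
time: 19.55
ee_pos: [0.5296, -0.284, 0.0562]
tcp_rot: [-179.9, 0.1, 161.5]
wrist_force: [-0.1, -0.5, -0.7]
opening: 0.0612
grasp_force: 38.7
0.003 [[[366.6, 197.6], [388.5, 204.8], [374.7, 250.4], [352.6, 243.0]], [[128.7, 209.8], [106.4, 205.9], [130.0, 177.9], [150.7, 181.2]]]
0.027 [[[368.7, 196.8], [391.0, 204.2], [377.0, 250.6], [354.5, 243.1]], [[127.0, 202.2], [104.4, 198.4], [128.5, 170.7], [149.4, 173.9]]]
0.034 [[[369.4, 196.6], [391.8, 204.0], [377.7, 250.7], [355.1, 243.1]], [[126.5, 200.0], [103.8, 196.2], [128.1, 168.5], [149.1, 171.7]]]
0.046 [[[370.5, 196.2], [393.1, 203.7], [378.9, 250.8], [356.0, 243.2]], [[125.7, 196.1], [102.8, 192.3], [127.3, 164.8], [148.4, 168.0]]]
```

View pics/c7.png

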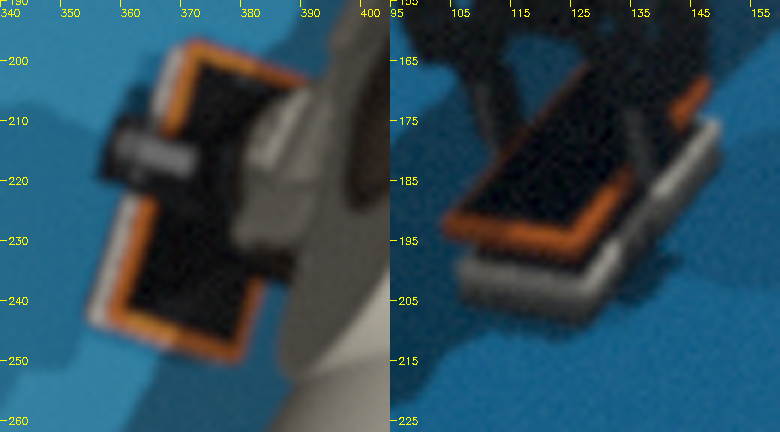

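The held phone hovers over the pile, nearly aligned (top crop: orange corners (372,196) and (358,242), white edge just left of it). I'll compare the screen borders at sub-pixel level.

```bash
cat >> h.py <<'E'
def prof(n,im,z,c,yaw,P):
    """grey value at phone-frame points P (...,2) in plane z"""
    a=np.radians(yaw);R=np.array([[np.cos(a),-np.sin(a)],[np.sin(a),np.cos(a)]])
    X=P.reshape(-1,2)@R.T+c;p=proj(n,np.c_[X,np.full(len(X),z)]).astype(np.float32)
    g=im[...,0].astype(np.float32)
    return cv2.remap(g,p[:,0].reshape(P.shape[:-1]),p[:,1].reshape(P.shape[:-1]),cv2.INTER_CUBIC)
def cross(n,im,z,c,yaw,axis,sgn,lo,hi):
    """mm from centre to screen border on side sgn of axis (0 length,1 width), averaged over lo..hi mm of other axis"""
    e=64 if axis==0 else 31
    s=np.arange(e-16,e-1.5,.1);o=np.arange(lo,hi,.5);P=np.zeros((len(s),len(o),2))
    P[...,axis]=sgn*s[:,None];P[...,1-axis]=o[None]
    v=prof(n,im,z,c,yaw,P/1e3).mean(1);h=(v[:20].mean()+v.max())/2
    i=np.argmax(v>h);return round(sgn*s[i],2)
E
python3 - <<'E'
from h import *
t0=np.load("top0.npy");t1=np.load("top1.npy");t2=np.load("top2.npy");s0=np.load("scene0.npy");s2=np.load("scene2.npy")
C=np.array([.5287,-.2838]);y=-18.6
S=[(1,1,-55,-15),(1,1,38,55),(0,-1,-18,18),(0,1,-5,20),(1,-1,-55,-30)]
for nm,n,im,z,c in[("pile top","top",t0,.027,C),("held top","top",t2,.0504,C),("mat top","top",t1,.015,[.4205,.0461])]:
    print(nm,[cross(n,im,z,np.array(c),y,*k) for k in S])
S=[(0,1,-20,20),(1,-1,40,58),(1,1,40,55),(1,-1,-20,20)]
for nm,n,im,z,c in[("pile sc","scene",s0,.027,C),("held sc","scene",s2,.0504,C),("mat sc","scene",np.load("scene1.npy"),.015,[.4205,.0461])]:
    print(nm,[cross(n,im,z,np.array(c),y,*k) for k in S])
E
```

```text
pile top [np.float64(23.9), np.float64(24.1), np.float64(-56.3), np.float64(56.0), np.float64(-24.2)]
held top [np.float64(22.9), np.float64(23.2), np.float64(-55.4), np.float64(57.0), np.float64(-25.1)]
mat top [np.float64(23.7), np.float64(24.3), np.float64(-56.0), np.float64(56.5), np.float64(-24.1)]
pile sc [np.float64(57.0), np.float64(-22.2), np.float64(26.0), np.float64(-21.8)]
held sc [np.float64(57.6), np.float64(-22.7), np.float64(25.1), np.float64(-23.0)]
mat sc [np.float64(56.4), np.float64(-22.6), np.float64(26.2), np.float64(-22.5)]
```

Both cameras agree: the held phone is 0.9 mm too far to −width and 0.8 mm too far to +length. Correcting, then lowering slowly.

```bash
python3 -m crank '[[[-0.024,0.055,-0.1,0,0,0],[0,0,-0.1,0,0,0],[0,0,-0.1,0,0,0],[0,0,0,0,0,0],[0,0,0,0,0,0]]]'; python3 -m crank '[[[0,0,-0.05,0,0,0],[0,0,-0.05,0,0,0],[0,0,0,0,0,0],[0,0,0,0,0,0]]]';python3 -m crank '[[[0,0,-0.05,0,0,0],[0,0,0,0,0,0]]]'
```

```text
time: 20.07
ee_pos: [0.5283, -0.2827, 0.0486]
tcp_rot: [-179.9, -0.0, 161.5]
wrist_force: [0.7, -0.6, -2.3]
opening: 0.0606
grasp_force: 38.8
time: 20.4
ee_pos: [0.5285, -0.2828, 0.0468]
tcp_rot: [-179.9, 0.0, 161.5]
wrist_force: [-0.9, -0.5, -2.2]
opening: 0.0605
grasp_force: 38.8
time: 20.57
ee_pos: [0.5285, -0.2827, 0.0457]
tcp_rot: [-179.9, 0.0, 161.5]
wrist_force: [-0.6, 0.6, -2.0]
opening: 0.0609
grasp_force: 38.8
```

```bash
cat > m.py <<'E'
import sys
from h import *
z=float(sys.argv[1]);t=bot.camera("top");s=bot.camera("scene");C=np.array([.5287,-.2838])
print("want 23.9 24.1 -56.3 56.0 -24.2 | 57.0 -22.2 26.0 -21.8")
print([float(cross("top",t,z,C,-18.6,*k)) for k in[(1,1,-55,-15),(1,1,38,55),(0,-1,-18,18),(0,1,-5,20),(1,-1,-55,-30)]],[float(cross("scene",s,z,C,-18.6,*k)) for k in[(0,1,-20,20),(1,-1,40,58),(1,1,40,55),(1,-1,-20,20)]])
E
python3 m.py .0399
```

```text
want 23.9 24.1 -56.3 56.0 -24.2 | 57.0 -22.2 26.0 -21.8
[23.8, 23.8, -56.7, 55.7, -24.3] [56.4, -22.2, 25.8, -22.4]
```

```bash
python3 -m crank '[[[0.02,0.003,-0.03,0,0,0],[0,0,0,0,0,0],[0,0,0,0,0,0]]]'|grep -E 'pos|wrist'; for i in 1 2; do python3 -m crank '[[[0,0,-0.025,0,0,0],[0,0,0,0,0,0],[0,0,0,0,0,0]]]'|grep -E 'pos|wrist';done
```

```text
ee_pos: [0.5289, -0.2827, 0.0452]
wrist_force: [-0.3, -1.0, -3.1]
ee_pos: [0.5289, -0.2827, 0.0448]
wrist_force: [-0.1, -1.2, -1.0]
ee_pos: [0.529, -0.2827, 0.0448]
wrist_force: [-2.7, 1.3, 4.5]
```

```bash
python3 -m crank '[[[0,0,0,0,0,0],[0,0,0,0,0,0],[0,0,0,0,0,0],[0,0,0,0,0,0],[0,0,0,0,0,0],[0,0,0,0,0,0]]]' 0.86; python3 -m crank '[[[0,0,0.2,0,0,0],[0,0,0.5,0,0,0],[0,0,1,0,0,0],[0,0,1,0,0,0],[0,0,1,0,0,0],[0,0,1,0,0,0],[0,0,1,0,0,0],[-0.5,0.5,1,0,0,0],[-1,1,1,0,0,0],[-1,1,0,0,0,0],[-1,1,0,0,0,0],[-1,1,0,0,0,0],[-1,1,0,0,0,0],[-1,1,0,0,0,0],[-1,1,0,0,0,0],[-1,1,0,0,0,0],[0,0,0,0,0,0],[0,0,0,0,0,0]]]'
python3 m.py .039
python3 - <<'E'
from h import *
t=bot.camera("top");s=bot.camera("scene")
a=np.hstack([crop(t,340,190,65,72,6),crop(s,95,155,65,72,6)])
b=cv2.resize(s[100:300,80:,::-1],(a.shape[1],int(200*a.shape[1]/432)))[:,:][100:268]
cv2.imwrite("pics/c8.png",np.vstack([a,b]))
E
```

```text
time: 21.92
ee_pos: [0.5289, -0.2827, 0.0442]
tcp_rot: [-179.9, 0.0, 161.5]
wrist_force: [0.4, 0.1, 0.7]
opening: 0.0732
grasp_force: 0.0
time: 23.42
ee_pos: [0.3587, -0.1122, 0.1998]
tcp_rot: [-179.9, 0.2, 161.6]
wrist_force: [0.1, 0.2, 1.0]
opening: 0.0733
grasp_force: 0.0
want 23.9 24.1 -56.3 56.0 -24.2 | 57.0 -22.2 26.0 -21.8
[24.3, 24.3, -56.4, 55.9, -23.9] [57.2, -21.6, 26.1, -21.8]
```

View pics/c8.png

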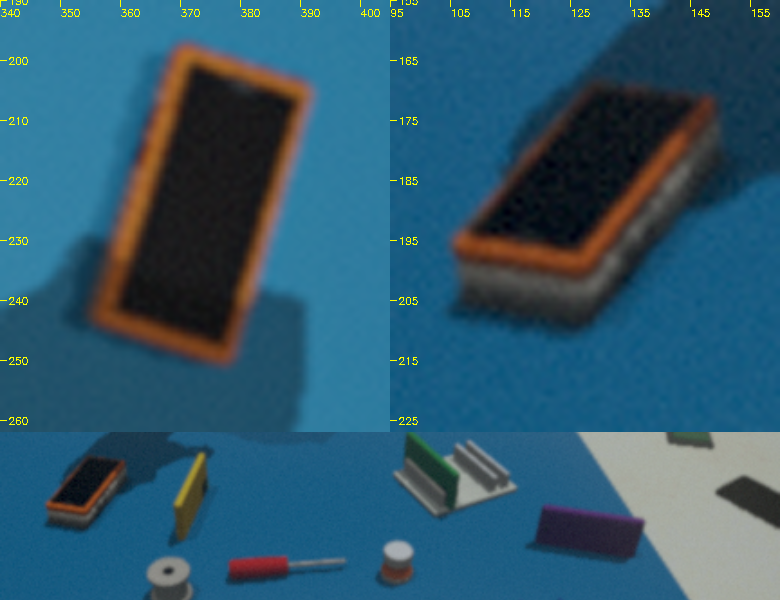

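The orange phone lies screen up and flush on the pile to within about 0.5 mm (top crop 373,223). The green phone still stands in its slot, the jar, spool and driver are untouched, and the robot is clear.

```bash
python3 -c "
from workcell import bot
print(bot.job_done())"
```

```text
the job is handed in; nothing more can be done
None
```

I laid the orange phone flat on the mat, screen up, let go, then picked it up and lowered it onto the pile, flush to about 0.5 mm by camera; the job was handed in at about 23.5 s, with no verdict returned.

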